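Draw the disc sander into line on its bed and bolt it down

TASK

The disc sander's foot plate has been clamped a few millimetres too far forward on its bed: pull the isolator handle over to the red mark (off), swing the cam lever right out to free the plate, push the orange-handled tapered drift home in the middle hole so that it draws the plate holes into line with the bed holes, and swing the cam lever back to lock the plate. With the drift still in, drop a bolt from the rack into at least one of the outer holes; then pull the drift out, stand it back in the rack and put a bolt in the middle hole in its place, so that every bolt from the rack ends fully down in a hole. Only when the bolts are in and the drift is back in the rack, push the isolator handle over to the green mark (on), and leave the other things on the bench where they are.

Things in the scene. Friction and masses are not known exactly. Their poses are not given: they have to be found in the camera images.
- isolator_handle (a joint): angle of the isolator's toggle handle (rad): +0.6 = on, leaning away from the robot to the green mark; -0.6 = off, leaning towards the robot to the red mark; over-centre: it falls to the nearer stop by itself; about 1 to 2 N at the grip moves it
- isolator_grip (a point): centre of the red cross grip (20 mm thick bar, 40 mm long along the hinge) of the isolator's toggle, 66 mm from the hinge; the toggle stem below it is a 12 x 18 mm bar
- isolator_pivot (a point): centre of the toggle's hinge, 52 mm above the bench, on a fixed grey box 100 mm long (x) x 74 mm x 46 mm high (cheeks beside the toggle up to 62 mm); its x axis points from the off side (red mark) to the on side (green mark), the hinge runs along its y axis
- cam_lever (a joint): angle of the cam lever about its upright pin (rad): 0 = locked, lever along the bed pointing to the robot; up to 1.5 = free, swung out to the right (counter-clockwise from above). It lets go of the plate at about 1.05 and is clear beyond 1.1; the knob needs 5 to 8 N sideways through the tight part and stays where it is left
- cam_knob (a point): centre of the upright red knob (20 mm thick, 32 mm high) on the end of the cam lever; the flat steel lever lies 14 to 21 mm below it
- cam_pivot (a point): point on the lever's upright pin axis at the height of the knob's centre, fixed to the bed, 78 mm from the knob's centre; same axes as the bed
- bed_hole_right (a point): centre of the right-hand (-y) bolt hole (17 mm, through an 8 mm wall, hollow below, 60 mm to the sheet) at the bed's top face, on which the foot plate slides; x points along the slide away from the robot, y left, z up. It lies under the plate hole of the same name
- bed_hole_middle (a point): centre of the middle bolt hole (17 mm, through an 8 mm wall, hollow below, 60 mm to the sheet) at the bed's top face, on which the foot plate slides; x points along the slide away from the robot, y left, z up. It lies under the plate hole of the same name
- bed_hole_left (a point): centre of the left-hand (+y) bolt hole (17 mm, through an 8 mm wall, hollow below, 60 mm to the sheet) at the bed's top face, on which the foot plate slides; x points along the slide away from the robot, y left, z up. It lies under the plate hole of the same name
- plate_hole_right (a point): centre of the right-hand (-y) bolt hole (17 mm round, through) at the top face of the sander's 8 mm foot plate; holes 48 mm apart in a row along y. At first the plate with its holes stands 3.5 to 7 mm too near the robot (-x of the bed); in line when 8 mm straight above the bed hole
- plate_hole_middle (a point): centre of the middle bolt hole (17 mm round, through) at the top face of the sander's 8 mm foot plate; holes 48 mm apart in a row along y. At first the plate with its holes stands 3.5 to 7 mm too near the robot (-x of the bed); in line when 8 mm straight above the bed hole
- plate_hole_left (a point): centre of the left-hand (+y) bolt hole (17 mm round, through) at the top face of the sander's 8 mm foot plate; holes 48 mm apart in a row along y. At first the plate with its holes stands 3.5 to 7 mm too near the robot (-x of the bed); in line when 8 mm straight above the bed hole
- drift_grip (a point): middle of the orange handle (22 mm thick, 44 mm high) of the 160 g steel drift; underside of its collar (26 mm wide, 4 mm thick) 26 mm below this point. Hangs upright by the collar in the rack. Home in the machine the collar is down on the foot plate (this point 34 mm above the bed hole; the last 6 mm do not matter)
- drift_tip (a point): tip of the drift, about 6 mm thick, 88 mm below drift_grip; from the tip it tapers out over 40 mm to 16 mm and stays so for the last 22 mm below the collar. With the cam free some 10 to 25 N of downward push slides the plate
- rack_top (a point): centre of the top face of the loose wooden rack, 72 mm above the bench, 108 x 108 mm, 0.9 kg; four 18 mm square holes at x, y = +-24 mm in its own axes hold the bolts and the drift (point of a drift at home: 26 mm above the top face; of a bolt: 17 mm)
- bolt_a_head (a point): middle of the dark knurled head (20 mm thick, 26 mm high) of a 90 g bolt, 17 mm above the underside of its collar (26 mm wide, 4 mm thick) and 13 mm below its top; shank 13 mm thick, chamfered end 53 mm below this point. Hangs upright by its collar in the rack. Fully down in the machine this point is 25 mm above the bed hole. No reading if absent (2 or 3 are there)
- bolt_b_head (a point): middle of the dark knurled head (20 mm thick, 26 mm high) of a 90 g bolt, 17 mm above the underside of its collar (26 mm wide, 4 mm thick) and 13 mm below its top; shank 13 mm thick, chamfered end 53 mm below this point. Hangs upright by its collar in the rack. Fully down in the machine this point is 25 mm above the bed hole. No reading if absent (2 or 3 are there)
- bolt_c_head (a point): middle of the dark knurled head (20 mm thick, 26 mm high) of a 90 g bolt, 17 mm above the underside of its collar (26 mm wide, 4 mm thick) and 13 mm below its top; shank 13 mm thick, chamfered end 53 mm below this point. Hangs upright by its collar in the rack. Fully down in the machine this point is 25 mm above the bed hole. No reading if absent (2 or 3 are there)
- masking_tape: roll of masking tape, 92 mm across, 24 mm high, lying flat; a bystander
- glue_bottle: glue bottle, 34 mm across, 92 mm high, upright; a bystander
- screwdriver: yellow-handled screwdriver, 172 mm long, lying; a bystander
- sanding_block: cork sanding block, 90 x 33 x 26 mm; a bystander

How it is judged:
On the way, in this order (a step that is already met when the one before it is completed fails the run):
1. the isolator is switched off: its handle rests at the red mark (value of joint isolator_handle below -0.45 rad), for 0.2 s.
2. the cam lever is swung out and the foot plate is free, isolator off (value of joint isolator_handle below -0.45 rad and value of joint cam_lever above 1.1 rad), for 0.2 s.
3. the drift is home in the middle hole, the plate free, and the holes are in line (all of step 2 and horizontal distance between drift_grip and bed_hole_middle below 0.006 m and z of drift_grip in the frame of bed_hole_middle below 0.04 m and horizontal distance between plate_hole_middle and bed_hole_middle below 0.003 m), for 0.2 s.
4. the cam lever is locked while the drift holds the holes in line (value of joint isolator_handle below -0.45 rad and value of joint cam_lever below 0.2 rad and horizontal distance between drift_grip and bed_hole_middle below 0.006 m and z of drift_grip in the frame of bed_hole_middle below 0.04 m and horizontal distance between plate_hole_middle and bed_hole_middle below 0.003 m), for 0.2 s.
5. a bolt is down in an outer hole while the drift is still in the middle one (all of step 4 and ((horizontal distance between bolt_a_head and bed_hole_left below 0.006 m and z of bolt_a_head in the frame of bed_hole_left between 0.021 and 0.0285 m and angle between bolt_a_head's own z axis and vertical below 0.1 rad) or (horizontal distance between bolt_a_head and bed_hole_right below 0.006 m and z of bolt_a_head in the frame of bed_hole_right between 0.021 and 0.0285 m and angle between bolt_a_head's own z axis and vertical below 0.1 rad) or (horizontal distance between bolt_b_head and bed_hole_left below 0.006 m and z of bolt_b_head in the frame of bed_hole_left between 0.021 and 0.0285 m and angle between bolt_b_head's own z axis and vertical below 0.1 rad) or (horizontal distance between bolt_b_head and bed_hole_right below 0.006 m and z of bolt_b_head in the frame of bed_hole_right between 0.021 and 0.0285 m and angle between bolt_b_head's own z axis and vertical below 0.1 rad) or (horizontal distance between bolt_c_head and bed_hole_left below 0.006 m and z of bolt_c_head in the frame of bed_hole_left between 0.021 and 0.0285 m and angle between bolt_c_head's own z axis and vertical below 0.1 rad) or (horizontal distance between bolt_c_head and bed_hole_right below 0.006 m and z of bolt_c_head in the frame of bed_hole_right between 0.021 and 0.0285 m and angle between bolt_c_head's own z axis and vertical below 0.1 rad))), for 0.2 s.
6. every bolt is down in a hole, one of them in the middle hole in place of the drift, and the drift is back in the rack, isolator still off (value of joint isolator_handle below -0.45 rad and value of joint cam_lever below 0.2 rad and ((horizontal distance between bolt_a_head and bed_hole_middle below 0.006 m and z of bolt_a_head in the frame of bed_hole_middle between 0.021 and 0.0285 m and angle between bolt_a_head's own z axis and vertical below 0.1 rad) or (horizontal distance between bolt_b_head and bed_hole_middle below 0.006 m and z of bolt_b_head in the frame of bed_hole_middle between 0.021 and 0.0285 m and angle between bolt_b_head's own z axis and vertical below 0.1 rad) or (horizontal distance between bolt_c_head and bed_hole_middle below 0.006 m and z of bolt_c_head in the frame of bed_hole_middle between 0.021 and 0.0285 m and angle between bolt_c_head's own z axis and vertical below 0.1 rad)) and ((horizontal distance between bolt_a_head and bed_hole_right below 0.006 m and z of bolt_a_head in the frame of bed_hole_right between 0.021 and 0.0285 m and angle between bolt_a_head's own z axis and vertical below 0.1 rad) or (horizontal distance between bolt_a_head and bed_hole_middle below 0.006 m and z of bolt_a_head in the frame of bed_hole_middle between 0.021 and 0.0285 m and angle between bolt_a_head's own z axis and vertical below 0.1 rad) or (horizontal distance between bolt_a_head and bed_hole_left below 0.006 m and z of bolt_a_head in the frame of bed_hole_left between 0.021 and 0.0285 m and angle between bolt_a_head's own z axis and vertical below 0.1 rad)) and ((horizontal distance between bolt_b_head and bed_hole_right below 0.006 m and z of bolt_b_head in the frame of bed_hole_right between 0.021 and 0.0285 m and angle between bolt_b_head's own z axis and vertical below 0.1 rad) or (horizontal distance between bolt_b_head and bed_hole_middle below 0.006 m and z of bolt_b_head in the frame of bed_hole_middle between 0.021 and 0.0285 m and angle between bolt_b_head's own z axis and vertical below 0.1 rad) or (horizontal distance between bolt_b_head and bed_hole_left below 0.006 m and z of bolt_b_head in the frame of bed_hole_left between 0.021 and 0.0285 m and angle between bolt_b_head's own z axis and vertical below 0.1 rad)) and ((horizontal distance between bolt_c_head and bed_hole_right below 0.006 m and z of bolt_c_head in the frame of bed_hole_right between 0.021 and 0.0285 m and angle between bolt_c_head's own z axis and vertical below 0.1 rad) or (horizontal distance between bolt_c_head and bed_hole_middle below 0.006 m and z of bolt_c_head in the frame of bed_hole_middle between 0.021 and 0.0285 m and angle between bolt_c_head's own z axis and vertical below 0.1 rad) or (horizontal distance between bolt_c_head and bed_hole_left below 0.006 m and z of bolt_c_head in the frame of bed_hole_left between 0.021 and 0.0285 m and angle between bolt_c_head's own z axis and vertical below 0.1 rad)) and z of drift_grip in the frame of rack_top between 0.02 and 0.032 m and angle between drift_grip's own z axis and vertical below 0.12 rad and x of drift_grip in the frame of rack_top between -0.04 and 0.04 m and y of drift_grip in the frame of rack_top between -0.04 and 0.04 m), for 0.2 s.
7. the isolator is switched on again (value of joint isolator_handle above 0.45 rad and value of joint cam_lever below 0.2 rad and ((horizontal distance between bolt_a_head and bed_hole_middle below 0.006 m and z of bolt_a_head in the frame of bed_hole_middle between 0.021 and 0.0285 m and angle between bolt_a_head's own z axis and vertical below 0.1 rad) or (horizontal distance between bolt_b_head and bed_hole_middle below 0.006 m and z of bolt_b_head in the frame of bed_hole_middle between 0.021 and 0.0285 m and angle between bolt_b_head's own z axis and vertical below 0.1 rad) or (horizontal distance between bolt_c_head and bed_hole_middle below 0.006 m and z of bolt_c_head in the frame of bed_hole_middle between 0.021 and 0.0285 m and angle between bolt_c_head's own z axis and vertical below 0.1 rad)) and ((horizontal distance between bolt_a_head and bed_hole_right below 0.006 m and z of bolt_a_head in the frame of bed_hole_right between 0.021 and 0.0285 m and angle between bolt_a_head's own z axis and vertical below 0.1 rad) or (horizontal distance between bolt_a_head and bed_hole_middle below 0.006 m and z of bolt_a_head in the frame of bed_hole_middle between 0.021 and 0.0285 m and angle between bolt_a_head's own z axis and vertical below 0.1 rad) or (horizontal distance between bolt_a_head and bed_hole_left below 0.006 m and z of bolt_a_head in the frame of bed_hole_left between 0.021 and 0.0285 m and angle between bolt_a_head's own z axis and vertical below 0.1 rad)) and ((horizontal distance between bolt_b_head and bed_hole_right below 0.006 m and z of bolt_b_head in the frame of bed_hole_right between 0.021 and 0.0285 m and angle between bolt_b_head's own z axis and vertical below 0.1 rad) or (horizontal distance between bolt_b_head and bed_hole_middle below 0.006 m and z of bolt_b_head in the frame of bed_hole_middle between 0.021 and 0.0285 m and angle between bolt_b_head's own z axis and vertical below 0.1 rad) or (horizontal distance between bolt_b_head and bed_hole_left below 0.006 m and z of bolt_b_head in the frame of bed_hole_left between 0.021 and 0.0285 m and angle between bolt_b_head's own z axis and vertical below 0.1 rad)) and ((horizontal distance between bolt_c_head and bed_hole_right below 0.006 m and z of bolt_c_head in the frame of bed_hole_right between 0.021 and 0.0285 m and angle between bolt_c_head's own z axis and vertical below 0.1 rad) or (horizontal distance between bolt_c_head and bed_hole_middle below 0.006 m and z of bolt_c_head in the frame of bed_hole_middle between 0.021 and 0.0285 m and angle between bolt_c_head's own z axis and vertical below 0.1 rad) or (horizontal distance between bolt_c_head and bed_hole_left below 0.006 m and z of bolt_c_head in the frame of bed_hole_left between 0.021 and 0.0285 m and angle between bolt_c_head's own z axis and vertical below 0.1 rad))), for 0.2 s.
At the end, for the whole second after the job is handed in: Isolator on (over 0.45 rad), cam lever locked (under 0.2 rad), every bolt upright in a hole with its collar within 3.5 mm of the foot plate, one of them in the middle hole, plate and bed holes in line within 4 mm, the drift standing in a rack hole, collar within 6 mm of the rack top (all of step 7 and z of drift_grip in the frame of rack_top between 0.02 and 0.032 m and angle between drift_grip's own z axis and vertical below 0.12 rad and x of drift_grip in the frame of rack_top between -0.04 and 0.04 m and y of drift_grip in the frame of rack_top between -0.04 and 0.04 m and horizontal distance between plate_hole_middle and bed_hole_middle below 0.004 m); the robot touches nothing.
It fails at once if the masking tape is pushed more than 3 cm from its place (distance of masking_tape from where it was at the start of the episode above 0.03 m).
It fails at once if the glue bottle is pushed more than 3 cm from its place (distance of glue_bottle from where it was at the start of the episode above 0.03 m).
It fails at once if the screwdriver is pushed more than 3 cm from its place (distance of screwdriver from where it was at the start of the episode above 0.03 m).
It fails at once if the sanding block is pushed more than 3 cm from its place (distance of sanding_block from where it was at the start of the episode above 0.03 m).
Of bolt_a, bolt_b, bolt_c only 2 to 3 are there at a start; the rules pass over those that are not, and their reading is None.
At some moment in a run one of rack may be knocked a few centimetres aside while the robot is not near it.
Once in a run the grip may slacken for a moment while it holds something.
It also fails if it takes over 208 s, if anything falls off the work surface, if the arm or the gripper's body presses on something with over 40 N, if the wrist force passes 120 N, or if a joint passes its speed limit or range.

ROBOT

A 6-joint arm with a two-finger parallel gripper is mounted at the origin on a cart in front of the work surface, level with it; the furniture and walls round the work are solid. World frame = base frame: x ahead of the robot, y to its left, z up, the work surface at z = 0. Lengths are in m, angles in rad, forces in N, time in s.
With the tool pointing down it reaches from about 0.325 to 0.85 m from the base axis. Payload 15.5 kg.
Tool frame: the origin (TCP) lies between the finger pads; the fingertips stand 19 mm ahead of it and the grasp point (between the pads) is the TCP; x points along the fingers, y is the direction in which the jaws open and shut, and the axes are right-handed (so a half turn about x gives the same grasp; the last joint's range is limited). The gripper opens to 91 mm and grips with 3 to 60 N. Pads are 32 mm wide; open, the fingers measure 118 mm over their backs; the gripper's body (76 mm by 178 mm) begins 60 mm behind the grasp point.
Start: joints at [1.109, 0.494, 1.345, -0, 1.302, -0.096], TCP at [0.224, 0.583, 0.233] pointing down, gripper open.
Joint ranges: [-2.91, 2.91], [-0.82, 2.16], [0.22, 2.67], [-1.22, 4.37], [0.12, 2.79], [-3.08, 3.08]. Speed limits (rad/s): [1.89, 1.89, 2.57, 3.01, 3.01, 3.01].

INTERFACE

Orientations are given as a unit quaternion [x, y, z, w].
In Python, from rig import robot, jaws, solver, readout, vision, order gives the robot as it stands. Calls block until the motion is done:
- robot.movep(position, orientation): joint-space move of the TCP to a pose.
- robot.movel(position, max_speed=0.15, rot=None, stop_force=None): straight line of the TCP; rot=None keeps the orientation; max_speed is the mean speed in m/s. With stop_force (N) it stops when the force on the tool has changed by that much, and returns True; else False.
- robot.move_j(angles): joint-space move.
- jaws.release() and jaws.close_gripper(): open the fingers fully, or close them until they stop; the grip force is fixed at half the most.
- robot.pause(seconds).
- solver.ik(position, orientation): joint angles nearest the present ones, or None.
- readout.sense(): the state.
- vision.capture(name): name is "scene" or "top" or "wrist"; returns the picture (384x512x3 uint8, red, green, blue); there is no depth.
- vision.camera_params(name): a dict with "fx", "fy", "cx", "cy" (pixels), "position" and "attitude" of the camera in the world. Camera axes: x right, y down, z forward; pixel columns grow to the right and rows downward; lengths in m; the calibration is good to about 2 mm. A picture is of the moment at which its call begins: read the wrist's pose just before it. camera_params takes no time and is no camera call; for the wrist camera it gives the pose at the moment of the call.
A pose or a line that the arm cannot do raises robot.Unreachable and nothing moves.
- order.finish_job(): hands the job in, once; it reports no verdict.
Trained networks look in the newest picture that a camera, given by its name, has taken for a name from the list of things; names that differ only in an ending like _2 or _b are one class to them, and where a whole thing is asked for, a point or a joint stands for the part that bears it (a point fixed in the world has none). Each returns a list of dicts, best first, with "confidence" (0 to 1); they miss things now and then, are a little off and sometimes report something else, mostly with a low value. They report only what shows in the picture. A call takes as long as a camera call.
- vision.search_frame(thing, camera): "location" ([x, y, z] in m, in the coordinates of the camera as it stood for that picture, good to about 4 mm: the middle of the surface that is visible of it).
- vision.cut_out(thing, camera): "mask" (384x512 bool, what is visible of it).
- vision.landmark_of(thing, camera): "location" ([x, y, z] in m, in the coordinates of the camera as it stood for that picture, good to about 4 mm: a listed point, or the origin of a listed thing).
The state is a dict: "time_s": time; "qpos": joint angles; "joint_velocities": joint speeds; "joint_torque": joint torques, N m; "tcp_pos": TCP position; "ee_rot": TCP orientation; "ft_force": force on the tool from outside, world axes, zero at the start; "ft_torque": the same for the moment, N m; "gripper_width": finger opening in m.
Only numpy, scipy, OpenCV 4.12 (cv2) and the standard library are available. Lean on these libraries where they do the work, as an engineer would, in place of code of your own. Each camera call takes 0.05 s, during which the arm holds its last target. There are 200 camera calls.

## Working session

There is one attempt and no reset: what is moved stays moved. The work goes in short steps, each a Python script; the robot and the scene stay as the last script left them, time stands still between calls to the robot, and variables do not carry over. Pictures are saved under pics/ and viewed, about 12 in all and at most 16, crops included, and the job is handed in when it is done.

```bash
ls; mkdir -p pics
cat > h.py <<'E'
from rig import robot, jaws, solver, readout, vision, order
import numpy as np, cv2
from scipy.spatial.transform import Rotation as R
def world(p,cp): return R.from_quat(cp["attitude"]).apply(p)+np.array(cp["position"])
def lm(name,cam,n=3,f="landmark_of",cp=None):
    cp=cp or vision.camera_params(cam)
    return [(np.round(world(d["location"],cp),4),round(d["confidence"],2)) for d in getattr(vision,f)(name,cam)[:n]]
def snap(cam,fn=None):
    cp=vision.camera_params(cam); im=vision.capture(cam)
    if fn: cv2.imwrite("pics/"+fn,im[:,:,::-1])
    return im,cp
def down(yaw):  # tool x down; jaw (y) axis at angle yaw from world x
    y=np.array([np.cos(yaw),np.sin(yaw),0]); x=np.array([0,0,-1.]); z=np.cross(x,y)
    return R.from_matrix(np.c_[x,y,z]).as_quat()
def st(*k):
    s=readout.sense(); return {a:np.round(s[a],3) for a in (k or ("time_s","tcp_pos","ft_force","gripper_width"))}
E
python3 - <<'E'
from h import *
print(st("time_s","tcp_pos","ee_rot"), R.from_quat(readout.sense()["ee_rot"]).as_matrix().round(2))
names="isolator_grip isolator_pivot cam_knob cam_pivot bed_hole_middle plate_hole_right plate_hole_middle plate_hole_left drift_grip rack_top bolt_a_head masking_tape glue_bottle screwdriver sanding_block".split()
for c in ("scene","top"):
    im,cp=snap(c,c+"0.png"); print(c,np.round(cp["position"],3))
    for n in names: print(n,[(list(map(float,a)),float(b)) for a,b in lm(n,c,4,cp=cp)])
E
```

```text
pics
{'time_s': np.float64(0.0), 'tcp_pos': array([0.224, 0.583, 0.232]), 'ee_rot': array([ 0.129,  0.695, -0.129,  0.695])} [[-0.    0.36  0.93]
 [-0.    0.93 -0.36]
 [-1.   -0.   -0.  ]]
scene [ 0.28  -0.237  0.75 ]
isolator_grip [([0.4645, 0.3652, 0.1032], 0.65)]
isolator_pivot [([0.4295, 0.379, 0.0492], 0.81)]
cam_knob [([0.6156, 0.1735, 0.0986], 0.61)]
cam_pivot [([0.6954, 0.1781, 0.0945], 0.62), ([0.6183, 0.1752, 0.0961], 0.2)]
bed_hole_middle [([0.6047, 0.264, 0.0647], 0.92), ([0.6026, 0.2124, 0.0752], 0.32)]
plate_hole_right [([0.6053, 0.2134, 0.0779], 0.73), ([0.6166, 0.1735, 0.0982], 0.45)]
plate_hole_middle [([0.6019, 0.2561, 0.0772], 0.9), ([0.408, 0.2232, 0.0973], 0.22), ([0.599, 0.3147, 0.0777], 0.19)]
plate_hole_left [([0.5986, 0.3125, 0.0758], 0.82), ([0.6069, 0.3093, 0.0666], 0.28)]
drift_grip [([0.4063, 0.2219, 0.0939], 0.52)]
rack_top [([0.3943, 0.1922, 0.0736], 0.77)]
bolt_a_head [([0.381, 0.1619, 0.0881], 0.5)]
masking_tape [([0.5679, 0.4953, 0.0051], 0.93)]
glue_bottle [([0.6468, 0.4534, 0.005], 0.59)]
screwdriver [([0.4157, 0.5826, 0.0038], 0.71)]
sanding_block
[... 209 characters left out ...]
5, 0.1679, 0.0944], 0.63)]
cam_pivot [([0.6905, 0.1812, 0.0986], 0.7)]
bed_hole_middle [([0.6066, 0.2603, 0.0629], 0.88)]
plate_hole_right [([0.6066, 0.2101, 0.075], 0.67)]
plate_hole_middle [([0.6048, 0.2629, 0.0724], 0.93)]
plate_hole_left [([0.5993, 0.3059, 0.0748], 0.93)]
drift_grip [([0.6174, 0.1684, 0.0973], 0.74), ([0.4117, 0.2226, 0.1008], 0.58)]
rack_top [([0.3966, 0.1875, 0.067], 0.6)]
bolt_a_head [([0.6078, 0.2588, 0.0644], 0.69), ([0.3753, 0.162, 0.0881], 0.55)]
masking_tape [([0.5673, 0.4946, 0.0079], 0.67)]
glue_bottle [([0.6407, 0.454, 0.0072], 0.67)]
screwdriver [([0.4154, 0.5847, 0.005], 0.78)]
sanding_block [([0.583, 0.0373, 0.0001], 0.63), ([0.4086, 0.2234, 0.0958], 0.15)]
```

View pics/scene0.png

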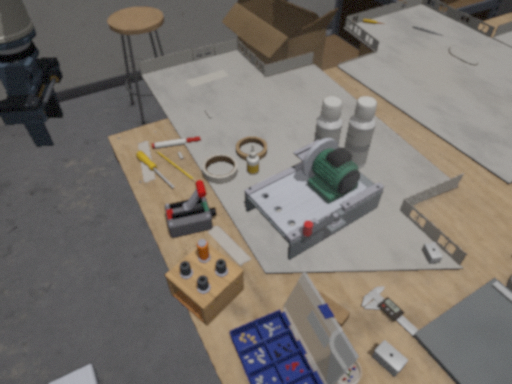

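View pics/top0.png

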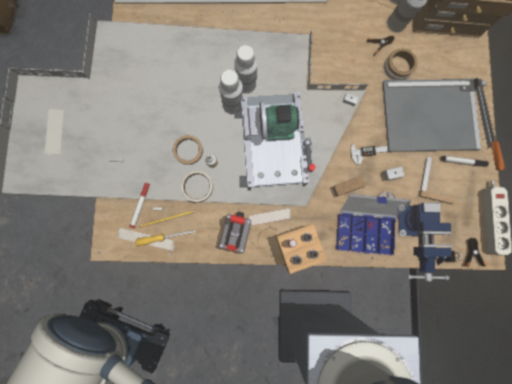

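Both pictures show three dark-headed bolts and the orange drift in the rack (scene ≈(203,250)–(220,268)). The isolator leans to green at (200,190), and the cam knob is at (308,228), locked. The network positions agree with the given sizes (grip about 65 mm from the hinge, knob about 78 mm from its pivot). I'll switch off the isolator first.

```bash
cat >> h.py <<'E'
def yawq(p,yaw):
    """down pose for jaw axis along yaw (mod pi), the one with least last-joint travel"""
    q0=np.array(readout.sense()["qpos"]); best=None
    for k in (0,1):
        q=solver.ik(list(p),down(yaw+k*np.pi))
        if q is not None:
            c=abs(q[5])+0.3*abs(q[5]-q0[5])
            if best is None or c<best[0]: best=(c,down(yaw+k*np.pi),k*np.pi)
    return best[1],best[2]
def go(p,yaw):
    q,_=yawq(p,yaw); robot.movep(list(p),q); return q
E
python3 - <<'E'
from h import *
g=np.array([.463,.369,.105]); yaw=-.26; d=np.array([np.cos(yaw),np.sin(yaw),0])
jaws.close_gripper()
a=g+.042*d; 
go([*a[:2],.20],yaw)
im,cp=snap("wrist","w1.png"); print(lm("isolator_grip","wrist",cp=cp),lm("isolator_pivot","wrist",cp=cp), np.round(cp["position"],3))
print(st())
E
```

```text
[(array([0.4673, 0.3662, 0.1076]), 0.97)] [(array([0.4331, 0.378 , 0.0565]), 0.96)] [0.524 0.438 0.353]
{'time_s': np.float64(4.467), 'tcp_pos': array([0.503, 0.359, 0.2  ]), 'ft_force': array([ 0.162,  0.076, -0.236]), 'gripper_width': np.float64(0.0)}
```

View pics/w1.png

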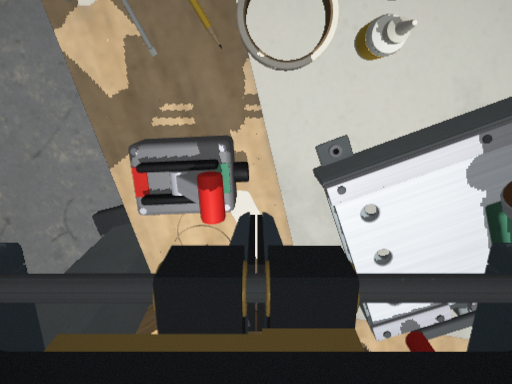

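The view shows the red grip at (211,198) leaning to the green side, with the closed fingers (257,235) clear beyond it. Now I'll push it over.

Run:
```python
from h import *
g=np.array([.466,.367,.105]); yaw=-.26; d=np.array([np.cos(yaw),np.sin(yaw),0])
a=g+.042*d; z=.117
robot.movel([*a[:2],z],max_speed=.1); print(st())
b=g-.025*d; b[:2]+=0
r=robot.movel([*b[:2],z],max_speed=.08,stop_force=20); print(r,st())
robot.movel([*(b+.03*d)[:2],z],max_speed=.15)
robot.movel([*(b+.03*d)[:2],.22],max_speed=.2)
# look at the plate / cam from above: camera sits to one side of the tool
go([.56,.24,.30],1.6)
im,cp=snap("wrist","w2.png"); print(np.round(cp["position"],3))
for n in "isolator_grip cam_knob cam_pivot bed_hole_right bed_hole_middle bed_hole_left plate_hole_right plate_hole_middle plate_hole_left rack_top drift_grip bolt_a_head".split(): print(n,lm(n,"wrist",4,cp=cp))
print(st())
```

```text
{'time_s': np.float64(5.45), 'tcp_pos': array([0.507, 0.356, 0.118]), 'ft_force': array([-0.691, -0.361, -0.377]), 'gripper_width': np.float64(0.0)}
False {'time_s': np.float64(6.433), 'tcp_pos': array([0.442, 0.373, 0.117]), 'ft_force': array([ 0.561, -0.482, -0.594]), 'gripper_width': np.float64(0.0)}
[0.479 0.238 0.452]
isolator_grip [(array([0.3974, 0.3843, 0.1118]), 0.76)]
cam_knob [(array([0.6166, 0.1678, 0.1028]), 0.58), (array([0.4308, 0.3782, 0.0546]), 0.53)]
cam_pivot []
bed_hole_right [(array([0.6141, 0.2141, 0.0693]), 0.66)]
bed_hole_middle [(array([0.6111, 0.2625, 0.068 ]), 0.7)]
bed_hole_left [(array([0.607 , 0.3144, 0.0685]), 0.85), (array([0.5974, 0.3081, 0.0765]), 0.37)]
plate_hole_right [(array([0.6088, 0.2154, 0.0784]), 0.63)]
plate_hole_middle [(array([0.6076, 0.2679, 0.074 ]), 0.55)]
plate_hole_left [(array([0.597 , 0.3085, 0.0767]), 0.72)]
rack_top [(array([0.3956, 0.1947, 0.0728]), 0.89)]
drift_grip [(array([0.4106, 0.2222, 0.0975]), 0.84)]
bolt_a_head [(array([0.3994, 0.3846, 0.1091]), 0.33)]
{'time_s': np.float64(10.008), 'tcp_pos': array([0.56, 0.24, 0.3 ]), 'ft_force': array([-0.13 ,  0.366,  0.549]), 'gripper_width': np.float64(0.0)}
```

View pics/w2.png

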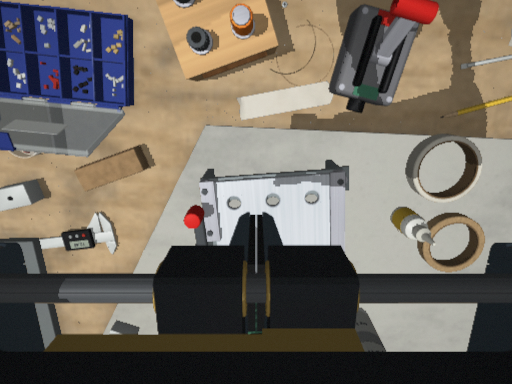

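The isolator grip now reads (0.398, 0.384), so it is off. The three plate holes show at (235,203), (273,200), (312,197) and the knob at (194,217). Next I'll swing the cam out.

```bash
cat >> h.py <<'E'
def cam_push(piv,b,th0,th1,sgn,n=7,z=.110,off=.0235,stop=35):
    """push the knob from lever angle th0 to th1; sgn +1 opens, -1 closes. Finger flat stays square to the motion."""
    def pose(th,o,zz):
        a=b+th; t=np.array([np.sin(a),-np.cos(a)])*sgn
        k=piv+.078*np.array([-np.cos(a),-np.sin(a)])
        return [*(k-o*t),zz]
    ths=np.linspace(th0,th1,n); best=None
    for k in (0,np.pi):
        q=[solver.ik(pose(t,off,z),down(b+t-np.pi/2+k)) for t in (th0,th1)]
        if all(x is not None for x in q):
            c=max(abs(x[5]) for x in q)
            if best is None or c<best[0]: best=(c,k)
    k=best[1]; Q=lambda t: down(b+t-np.pi/2+k)
    robot.movep(pose(th0,off+.016,.2),Q(th0))
    if robot.movel(pose(th0,off+.016,z),max_speed=.12,stop_force=8): print("touch going down",st()); return False
    for t in ths:
        if robot.movel(pose(t,off,z),max_speed=.08,rot=Q(t),stop_force=stop): print("stopped",t,st()); return False
    print("end",st())
    p=pose(th1,off+.015,z); robot.movel(p,max_speed=.1); p[2]=.2; robot.movel(p,max_speed=.2)
    return True
E
python3 - <<'E'
from h import *
im=cv2.imread("pics/w2.png")
print(cam_push(np.array([.694,.178]),.1,0,1.40,1))
go([.56,.24,.30],1.6)
im,cp=snap("wrist","w3.png")
for n in "isolator_grip cam_knob".split(): print(n,lm(n,"wrist",4,cp=cp))
K=lambda u,v,z:(lambda r:(np.array(cp["position"])+r*((z-cp["position"][2])/r[2])).round(4))(R.from_quat(cp["attitude"]).apply([(u-cp["cx"])/cp["fx"],(v-cp["cy"])/cp["fy"],1]))
for uv in ((235,203),(273,200),(312,197)): print(K(*uv,.068))
print(st())
E
```

```text
end {'time_s': np.float64(16.2), 'tcp_pos': array([0.665, 0.102, 0.11 ]), 'ft_force': array([ 0.035, -0.488,  0.541]), 'gripper_width': np.float64(0.001)}
True
isolator_grip [(array([0.3992, 0.3857, 0.1122]), 0.97), (array([0.6031, 0.3133, 0.0669]), 0.28)]
cam_knob [(array([0.6877, 0.1054, 0.1012]), 0.78)]
[0.6111 0.2155 0.068 ]
[0.6058 0.263  0.068 ]
[0.6005 0.3115 0.068 ]
{'time_s': np.float64(18.592), 'tcp_pos': array([0.56 , 0.24 , 0.299]), 'ft_force': array([0.039, 0.683, 1.098]), 'gripper_width': np.float64(0.001)}
```

View pics/w3.png

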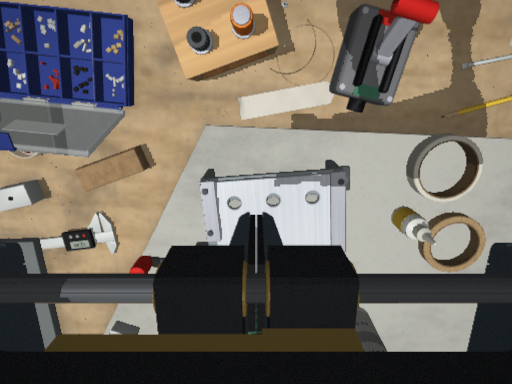

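The knob is now at (0.688, 0.105), a lever angle of about 1.39 rad, so the plate is free. Before working at the holes I need the sander's extent and the rack's yaw, so I'll enlarge crops.

Run:
```python
from h import *
t,cp=snap("top"); s,cs=snap("scene")
a=cv2.resize(t[80:280,210:345],None,fx=3,fy=3,interpolation=2); b=cv2.resize(s[125:325,160:385],None,fx=3,fy=3,interpolation=2)
b=cv2.resize(b,(390,347)); 
b=cv2.resize(s[125:325,160:385],(390,347),interpolation=cv2.INTER_AREA)
c=np.zeros((600,800,3),np.uint8); c[:600,:405]=a; c[:347,408:798]=b
cv2.imwrite("pics/c1.png",c[:,:,::-1])
import pickle; pickle.dump((cp,cs),open("cams.pkl","wb"))
```

```text
(no output)
```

View pics/c1.png

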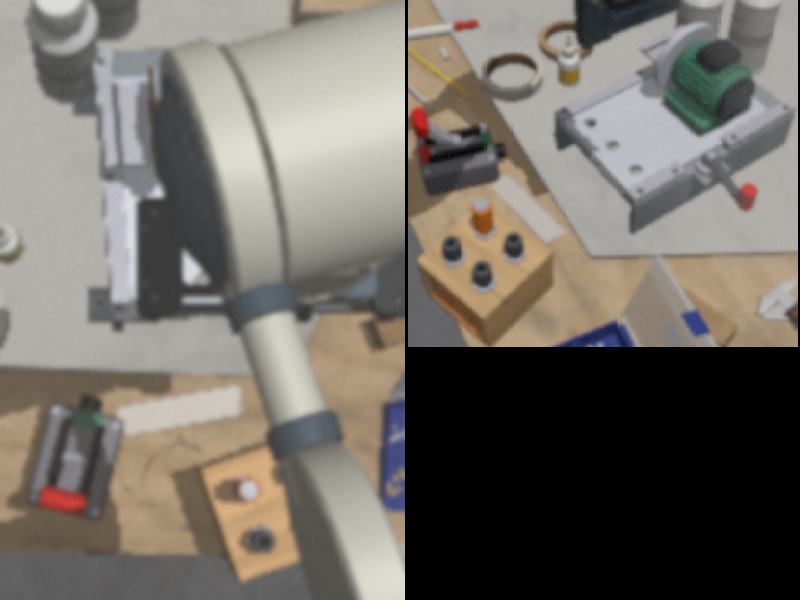

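Run:
```python
from h import *; import pickle
cp,cs=pickle.load(open("cams.pkl","rb"))
K=lambda cp,u,v,z:(lambda r:(np.array(cp["position"])+r*((z-cp["position"][2])/r[2])).round(3))(R.from_quat(cp["attitude"]).apply([(u-cp["cx"])/cp["fx"],(v-cp["cy"])/cp["fy"],1]))
C=lambda u,v:(160+(u-408)*225/390,125+v*.5765)
print("base corners scene z.08", [K(cs,*C(*p),.08) for p in ((700,130),(668,100),(655,85))])
print("motor front top z.15", [K(cs,*C(*p),.15) for p in ((680,60),(672,75))])
print("disc top, scene", [K(cs,*C(690,25),z) for z in (.14,.16,.18,.2)])
print("top: motor lower edge", [K(cp,282,138,z) for z in (.08,.12,.16)],"disc lower/upper", [K(cp,255,138,z) for z in(.08,.14)],[K(cp,255,104,z) for z in(.08,.14)])
im=cv2.imread("pics/top0.png"); cv2.imwrite("pics/c2.png",cv2.resize(im[85:280,230:330],None,fx=3,fy=3,interpolation=cv2.INTER_CUBIC))
```

```text
base corners scene z.08 [array([0.711, 0.225, 0.08 ]), array([0.705, 0.289, 0.08 ]), array([0.706, 0.322, 0.08 ])]
motor front top z.15 [array([0.713, 0.286, 0.15 ]), array([0.689, 0.268, 0.15 ])]
disc top, scene [array([0.772, 0.347, 0.14 ]), array([0.756, 0.328, 0.16 ]), array([0.74 , 0.309, 0.18 ]), array([0.724, 0.29 , 0.2  ])]
top: motor lower edge [array([0.704, 0.249, 0.08 ]), array([0.693, 0.253, 0.12 ]), array([0.681, 0.256, 0.16 ])] disc lower/upper [array([0.702, 0.326, 0.08 ]), array([0.685, 0.327, 0.14 ])] [array([0.804, 0.329, 0.08 ]), array([0.78 , 0.329, 0.14 ])]
```

View pics/c2.png

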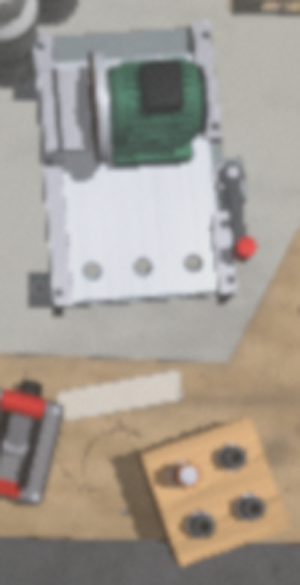

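The sander body starts at x≈0.70, leaving 90 mm clear of the holes. The rack yaw is about 0.32 rad. The drift sits in its (+,+) hole with three bolts in the others, so the jaws must close along each hole's anti-diagonal. Next is the drift.

```bash
cat >> h.py <<'E'
def multi(names,cam="wrist",n=3,near=None,rad=.05):
    """mean landmark over n pictures, within rad of an expected place"""
    out={k:[] for k in names}
    for _ in range(n):
        im,cp=snap(cam)
        for k in names:
            for p,c in lm(k,cam,4,cp=cp):
                if c>.3 and (near is None or np.linalg.norm(p[:2]-near[k][:2])<rad): out[k].append(p); break
    return {k:(np.mean(v,0).round(4),np.std(v,0).round(4),len(v)) if v else None for k,v in out.items()}
E
python3 - <<'E'
from h import *
jaws.release()
go([.41,.222,.26],2.68)
im,cp=snap("wrist","w4.png"); print(np.round(cp["position"],3))
print(multi(["drift_grip","rack_top"],near={"drift_grip":np.array([.41,.222]),"rack_top":np.array([.395,.19])}))
print(lm("bolt_a_head","wrist",4)); print(st())
E
```

```text
[0.447 0.295 0.413]
{'drift_grip': (array([0.4085, 0.2213, 0.0966]), array([0.0013, 0.0016, 0.0004]), 3), 'rack_top': (array([0.3967, 0.1937, 0.0771]), array([0.0014, 0.0014, 0.0021]), 3)}
[(array([0.3824, 0.162 , 0.0963]), 0.98)]
{'time_s': np.float64(22.55), 'tcp_pos': array([0.41 , 0.222, 0.26 ]), 'ft_force': array([ 0.276, -0.309,  0.589]), 'gripper_width': np.float64(0.091)}
```

View pics/w4.png

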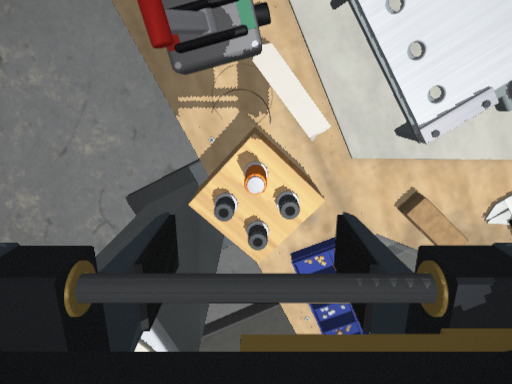

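The jaws straddle the drift (256,178) clear of the bolts (225,208), (289,206), (258,236). I'll grasp it and carry it over the middle hole.

Run:
```python
from h import *
robot.movel([.4087,.2217,.106],max_speed=.12)
jaws.close_gripper(); print(st())
robot.movel([.4087,.2217,.25],max_speed=.12); print(st())
go([.608,.263,.20],1.67+.0)
im,cp=snap("wrist","w5.png")
print(multi(["drift_grip","drift_tip","plate_hole_middle","bed_hole_middle"],n=3,near={k:np.array([.608,.263]) for k in ["drift_grip","drift_tip","plate_hole_middle","bed_hole_middle"]})); print(st())
```

```text
{'time_s': np.float64(25.05), 'tcp_pos': array([0.409, 0.222, 0.106]), 'ft_force': array([ 1.276,  0.307, -1.151]), 'gripper_width': np.float64(0.021)}
{'time_s': np.float64(26.4), 'tcp_pos': array([0.408, 0.222, 0.249]), 'ft_force': array([ 0.104, -0.203, -1.573]), 'gripper_width': np.float64(0.021)}
{'drift_grip': (array([0.609 , 0.2638, 0.1911]), array([0.0015, 0.0022, 0.0013]), 3), 'drift_tip': (array([0.6082, 0.2649, 0.1022]), array([0.    , 0.0018, 0.0001]), 2), 'plate_hole_middle': (array([0.6057, 0.2801, 0.0736]), array([0.0009, 0.0228, 0.0024]), 3), 'bed_hole_middle': (array([0.6085, 0.2657, 0.0655]), array([0.0005, 0.0016, 0.001 ]), 3)}
{'time_s': np.float64(29.158), 'tcp_pos': array([0.608, 0.263, 0.2  ]), 'ft_force': array([-0.335, -0.321, -1.239]), 'gripper_width': np.float64(0.021)}
```

View pics/w5.png

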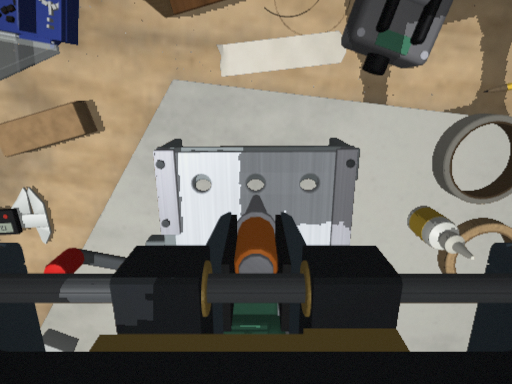

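The drift hangs upright in the jaws, with its tip just over the middle hole (256,184). Now I'll lower it with force feedback.

```bash
cat >> h.py <<'E'
def servo_down(xy,z0,z1,step=.003,k=.00012,fdown=30,quit=55,lat=2.0):
    """lower in steps, giving way sideways to the measured side force"""
    f0=np.array(readout.sense()["ft_force"]); p=np.array([*xy,z0]); z=z0; log=[]
    while z>z1+1e-6:
        z=max(z-step,z1); p[2]=z
        robot.movel(list(p),max_speed=.03,stop_force=quit)
        f=np.array(readout.sense()["ft_force"])-f0
        log.append((round(z,3),*f.round(1)))
        for _ in range(3):
            h=f[:2]
            if np.linalg.norm(h)<lat: break
            d=h*k; d*=min(1,.0012/np.linalg.norm(d)); p[:2]+=d
            robot.movel(list(p),max_speed=.03); f=np.array(readout.sense()["ft_force"])-f0
        if f[2]>fdown: print("stop down force",f.round(1)); break
    for l in log: print(*map(float,l))
    print("end target",p.round(4),st()); return p
E
python3 - <<'E'
from h import *
cp=vision.camera_params("wrist")
K=lambda u,v,z:(lambda r:(np.array(cp["position"])+r*((z-cp["position"][2])/r[2])).round(4))(R.from_quat(cp["attitude"]).apply([(u-cp["cx"])/cp["fx"],(v-cp["cy"])/cp["fy"],1]))
print([K(*p,.068) for p in ((202,183),(256,184),(309,184))])
robot.movel([.608,.2635,.172],max_speed=.08)
p=servo_down([.608,.2635],.172,.145,fdown=15)
E
```

```text
[array([0.6102, 0.2143, 0.068 ]), array([0.6062, 0.2635, 0.068 ]), array([0.6014, 0.3117, 0.068 ])]
0.169 1.8 0.6 -0.3
0.166 0.5 0.6 0.1
0.163 0.6 1.0 0.2
0.16 0.3 -0.5 -0.1
0.157 -0.9 0.2 -1.5
0.154 -2.4 -0.1 -1.3
0.151 -2.1 -0.6 -1.2
0.148 -1.1 -1.2 0.9
0.145 -1.0 -3.0 2.8
end target [0.6071 0.2629 0.145 ] {'time_s': np.float64(32.908), 'tcp_pos': array([0.607, 0.263, 0.145]), 'ft_force': array([-1.223, -0.906,  1.585]), 'gripper_width': np.float64(0.022)}
```

Run:
```python
from h import *
p=servo_down([.6075,.263],.145,.104,fdown=35,lat=7,k=.0001)
```

```text
0.142 0.5 -1.2 1.3
0.139 0.4 -2.2 1.3
0.136 1.0 -0.7 3.2
0.133 1.0 -1.8 3.3
0.13 3.4 -2.1 0.7
0.127 5.9 -2.9 1.3
0.124 5.2 -3.2 3.4
0.121 6.5 -3.2 2.5
0.118 7.3 -0.4 1.8
0.115 5.5 -0.3 0.1
0.112 6.2 -0.3 0.6
0.109 6.8 -0.8 1.8
0.106 2.9 -1.8 19.3
0.104 1.9 -3.2 28.3
end target [0.6089 0.2626 0.104 ] {'time_s': np.float64(36.908), 'tcp_pos': array([0.61 , 0.263, 0.106]), 'ft_force': array([ 0.674, -4.115, 29.848]), 'gripper_width': np.float64(0.022)}
```

The collar has bottomed (29 N) at bed-hole x≈0.610. I'll release, look, then lock the cam.

```bash
sed -i 's/robot.movep(pose(th0,off+.016,.2),Q(th0))/robot.movep(pose(th0,off+.016,.27),Q(th0))/; s/max_speed=.12,stop_force=8/max_speed=.15,stop_force=8/' h.py
python3 - <<'E'
from h import *
jaws.release(); robot.pause(.3)
p=readout.sense()["tcp_pos"]; robot.movel([p[0],p[1],.27],max_speed=.2)
go([.56,.24,.30],1.6)
im,cp=snap("wrist","w6.png")
print(multi(["drift_grip","cam_knob"],n=2,near={"drift_grip":np.array([.61,.263]),"cam_knob":np.array([.688,.105])}),st())
E
```

```text
{'drift_grip': (array([0.6083, 0.263 , 0.0966]), array([0.0026, 0.0008, 0.0005]), 2), 'cam_knob': None} {'time_s': np.float64(40.033), 'tcp_pos': array([0.56 , 0.24 , 0.299]), 'ft_force': array([-0.19 ,  0.129,  0.631]), 'gripper_width': np.float64(0.091)}
```

View pics/w6.png

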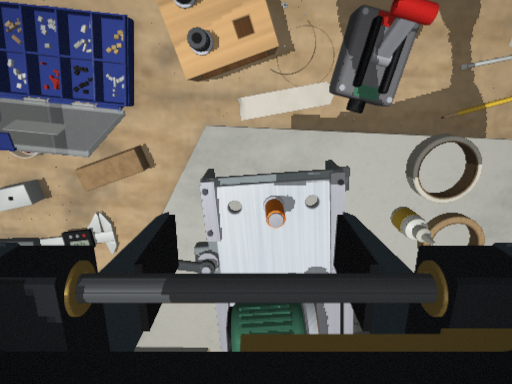

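The drift stands upright in the middle hole (275,214), grip height ≈0.096. Now I'll lock the cam.

Run:
```python
from h import *
jaws.close_gripper()
print(cam_push(np.array([.694,.178]),.1,1.39,.0,-1,stop=40))
jaws.release()
go([.41,.222,.28],2.68)
im,cp=snap("wrist","w7.png")
print(multi(["rack_top","cam_knob"],n=2,near={"rack_top":np.array([.395,.19]),"cam_knob":np.array([.616,.17])},rad=.09))
print(lm("bolt_a_head","wrist",4),lm("bolt_b_head","wrist",4,"search_frame"),st())
im,cp=snap("scene"); print(lm("cam_knob","scene",cp=cp),lm("drift_grip","scene",cp=cp))
```

```text
end {'time_s': np.float64(46.6), 'tcp_pos': array([0.619, 0.147, 0.11 ]), 'ft_force': array([ 0.971, -0.11 , -0.238]), 'gripper_width': np.float64(0.0)}
True
{'rack_top': (array([0.3954, 0.1914, 0.0768]), array([0.0002, 0.0014, 0.0001]), 2), 'cam_knob': (array([0.618 , 0.17  , 0.1032]), array([0.0001, 0.0005, 0.0011]), 2)}
[(array([0.3822, 0.1613, 0.0937]), 0.79)] [(array([0.424 , 0.1837, 0.103 ]), 0.6)] {'time_s': np.float64(50.3), 'tcp_pos': array([0.41 , 0.222, 0.28 ]), 'ft_force': array([-0.336,  0.375, -0.311]), 'gripper_width': np.float64(0.091)}
[(array([0.6189, 0.1748, 0.1026]), 0.56)] [(array([0.6065, 0.2622, 0.1025]), 0.65)]
```

View pics/w7.png

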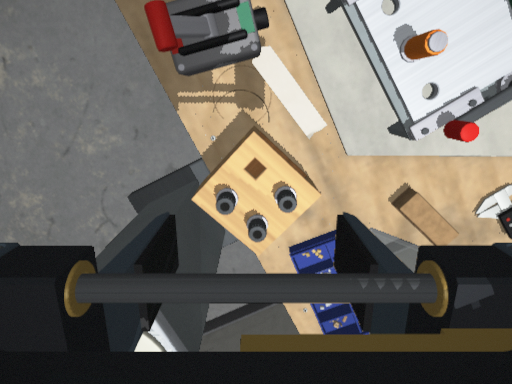

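The cam knob is back at (0.618, 0.170), so it is locked. The rack is unmoved: the empty hole is at (256,168) and bolts are at about (226,202), (287,200), (258,230). Next I'll fix the rack pose from pixels and place the first bolt in the left hole.

```bash
cat >> h.py <<'E'
def px(cp,u,v,z):
    r=R.from_quat(cp["attitude"]).apply([(u-cp["cx"])/cp["fx"],(v-cp["cy"])/cp["fy"],1]); o=np.array(cp["position"])
    return (o+r*((z-o[2])/r[2])).round(4)
E
python3 - <<'E'
from h import *
cp=vision.camera_params("wrist")
T,L,Rr=[px(cp,*p,.072) for p in ((255,127),(193,199),(320,190))]
print(T,L,Rr,"centre",(L+Rr)/2,"diag",np.linalg.norm(L-Rr)); d=L-Rr; print("yaw",np.arctan2(d[1],d[0])-2.356, np.arctan2(*(T-(L+Rr)/2)[1::-1])-.785)
print("hole",px(cp,256,168,.072))
im=cv2.imread("pics/w7.png"); hsv=cv2.cvtColor(im,cv2.COLOR_BGR2HSV)
m=vision.cut_out("bolt_a_head","wrist")
for d in vision.cut_out("rack_top","wrist")[:1]:
    print(d["confidence"], cv2.minAreaRect(np.argwhere(d["mask"])[:,::-1].astype(np.float32)))
print(px(cp,226,206,.102),px(cp,288,205,.102),px(cp,258,235,.102))
E
```

```text
[0.43   0.2639 0.072 ] [0.3275 0.2216 0.072 ] [0.4655 0.1654 0.072 ] centre [0.3965 0.1935 0.072 ] diag 0.14900483213641094
yaw 0.39885505104595387 0.34165284204397406
hole [0.4104 0.222  0.072 ]
0.79 ((256.4332580566406, 193.08731079101562), (97.43402862548828, 97.6131362915039), 42.58049392700195)
[0.3655 0.2048 0.102 ] [0.4262 0.176  0.102 ] [0.3814 0.1587 0.102 ]
```

```bash
cat >> h.py <<'E'
def pick(xy,yaw,ztcp,ztop=.26):
    go([*xy,ztop],yaw); robot.movel([*xy,ztcp],max_speed=.15); jaws.close_gripper(); w=readout.sense()["gripper_width"]
    robot.movel([*xy,ztop],max_speed=.15); robot.pause(.2); print("picked, width",round(w,4),st()); return w
def insert(xy,yaw,zabove,zin,zend,stop=7):
    """find the hole by small offsets, then lower giving way sideways"""
    go([*xy,.24],yaw); print("over hole",st("gripper_width","ft_force"))
    if readout.sense()["gripper_width"]<.012: print("LOST"); return None
    offs=[(0,0)]+[(r*np.cos(a),r*np.sin(a)) for r in (.0018,.0035) for a in np.arange(8)*np.pi/4]
    for o in offs:
        p=[xy[0]+o[0],xy[1]+o[1],zabove]
        robot.movel(p,max_speed=.15)
        if not robot.movel([*p[:2],zin],max_speed=.04,stop_force=stop): break
        print("contact",np.round(o,4),st("tcp_pos","ft_force"))
    else: return None
    return servo_down(p[:2],zin,zend,step=.004,lat=3,fdown=12)
E
python3 - <<'E'
from h import *
pick([.427,.1768],.36+.785,.099)
im,cp=snap("wrist"); print(lm("bolt_a_head","wrist",cp=cp))
yaw=min((.885,2.456),key=lambda y:abs(solver.ik([.605,.3108,.24],yawq([.605,.3108,.24],y)[0])[5])); print(yaw)
print(insert([.605,.3108],yaw,.140,.120,.095))
E
```

```text
picked, width 0.0193 {'time_s': np.float64(55.867), 'tcp_pos': array([0.427, 0.177, 0.259]), 'ft_force': array([-0.213, -0.396, -1.122]), 'gripper_width': np.float64(0.019)}
[(array([0.3829, 0.1615, 0.0908]), 0.65)]
0.885
over hole {'gripper_width': np.float64(0.019), 'ft_force': array([-0.165,  0.573, -0.698])}
stop down force [-1.9 -0.8 12.9]
0.116 0.3 0.6 -0.9
0.112 -0.2 0.6 0.2
0.108 0.5 0.4 0.5
0.104 -0.2 0.6 -0.2
0.1 -1.9 -0.8 12.9
end target [0.605  0.3108 0.1   ] {'time_s': np.float64(59.742), 'tcp_pos': array([0.606, 0.311, 0.101]), 'ft_force': array([-1.978, -1.76 , 12.135]), 'gripper_width': np.float64(0.019)}
[0.605  0.3108 0.1   ]
```

It bottomed at tcp 0.101. The drift also seated about 4–6 mm higher than my nominal, and the networks read the bed top at ≈0.065, so the machine stands on a sheet and the bolt is fully down. I'll release and check, then do the second bolt in the right hole.

Run:
```python
from h import *
robot.movel([.605,.3108,.098],max_speed=.03,stop_force=12)
jaws.release(); robot.movel([.605,.3108,.26],max_speed=.2)
go([.39,.24,.28],2.68)
im,cp=snap("wrist","w8.png")
print(multi(["rack_top"],n=2,near={"rack_top":np.array([.395,.19])},rad=.15))
sc,cs=snap("scene"); print(lm("bolt_a_head","scene",5,cp=cs),lm("drift_grip","scene",cp=cs),st())
c=np.zeros((384,1024,3),np.uint8); c[:,:512]=im; c[:,512:]=cv2.resize(sc[125:293,160:384],(512,384)); cv2.imwrite("pics/w8.png",cv2.resize(c,(800,300),interpolation=cv2.INTER_AREA)[:,:,::-1])
```

```text
{'rack_top': (array([0.3969, 0.1919, 0.0776]), array([0.0002, 0.0011, 0.0007]), 2)}
[(array([0.382 , 0.1615, 0.087 ]), 0.56)] [(array([0.6059, 0.2584, 0.0986]), 0.73)] {'time_s': np.float64(63.808), 'tcp_pos': array([0.39, 0.24, 0.28]), 'ft_force': array([-1.391, -0.171,  0.406]), 'gripper_width': np.float64(0.091)}
```

View pics/w8.png

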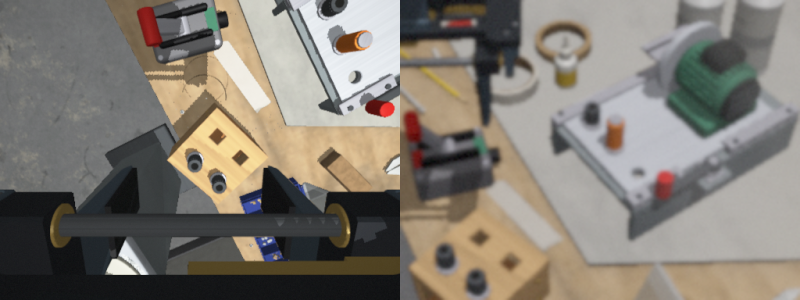

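The left bolt and drift are down; the rack still holds two bolts and hasn't moved. The second bolt goes into the right hole, using the jaw direction that clears the knob and lever.

Run:
```python
from h import *
pick([.3655,.2050],.36+.785,.099)
p=insert([.6145,.2152],.885,.145,.122,.098)
if p is not None:
    jaws.release(); robot.movel([*p[:2],.26],max_speed=.2)
    go([.39,.24,.28],2.68)
    im,cp=snap("wrist"); sc,cs=snap("scene"); print(lm("bolt_a_head","scene",5,cp=cs),lm("rack_top","wrist",cp=cp),st())
    c=np.zeros((384,1024,3),np.uint8); c[:,:512]=im; c[:,512:]=cv2.resize(sc[125:293,160:384],(512,384)); cv2.imwrite("pics/w9.png",cv2.resize(c,(800,300),interpolation=cv2.INTER_AREA)[:,:,::-1])
```

```text
picked, width 0.0194 {'time_s': np.float64(69.075), 'tcp_pos': array([0.365, 0.205, 0.259]), 'ft_force': array([-0.811, -0.399, -0.7  ]), 'gripper_width': np.float64(0.019)}
over hole {'gripper_width': np.float64(0.019), 'ft_force': array([-0.283, -0.035, -0.757])}
stop down force [-1.5 -1.4 20.4]
0.118 -0.1 0.2 0.0
0.114 -0.4 -0.1 -1.3
0.11 -0.6 -0.2 -0.4
0.106 -1.3 0.3 -0.5
0.102 0.6 0.8 0.8
0.098 -5.2 -3.3 24.4
end target [0.6139 0.2148 0.098 ] {'time_s': np.float64(73.517), 'tcp_pos': array([0.615, 0.215, 0.1  ]), 'ft_force': array([-1.073, -1.578, 20.495]), 'gripper_width': np.float64(0.019)}
[(array([0.3814, 0.1619, 0.0858]), 0.74), (array([0.6137, 0.2147, 0.073 ]), 0.68)] [(array([0.3952, 0.193 , 0.0751]), 0.8)] {'time_s': np.float64(77.25), 'tcp_pos': array([0.39, 0.24, 0.28]), 'ft_force': array([ 0.292,  0.07 , -0.515]), 'gripper_width': np.float64(0.091)}
```

View pics/w9.png

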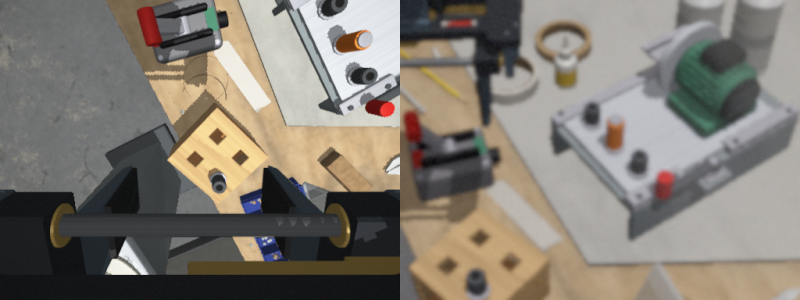

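Both outer bolts are down and the drift is still in. Now I'll pull the drift out and recheck the rack before standing it back.

Run:
```python
from h import *
go([.610,.263,.26],.885); robot.movel([.610,.263,.109],max_speed=.15); jaws.close_gripper(); print(st())
print(robot.movel([.610,.263,.26],max_speed=.1,stop_force=60),st())
go([.410,.222,.26],2.716)
im,cp=snap("wrist","w10.png")
print(multi(["rack_top","drift_grip","drift_tip"],n=3,near={k:np.array([.405,.21]) for k in("rack_top","drift_grip","drift_tip")},rad=.12),st())
```

```text
{'time_s': np.float64(80.833), 'tcp_pos': array([0.61 , 0.263, 0.109]), 'ft_force': array([-3.021, -4.155,  4.515]), 'gripper_width': np.float64(0.021)}
False {'time_s': np.float64(82.492), 'tcp_pos': array([0.61 , 0.263, 0.259]), 'ft_force': array([-0.023,  0.645, -1.719]), 'gripper_width': np.float64(0.021)}
{'rack_top': (array([0.3967, 0.193 , 0.0748]), array([0.0014, 0.0023, 0.0016]), 3), 'drift_grip': (array([0.4118, 0.2227, 0.2506]), array([0.0006, 0.0001, 0.0028]), 3), 'drift_tip': (array([0.4102, 0.2228, 0.1645]), array([0.0011, 0.001 , 0.0004]), 2)} {'time_s': np.float64(84.425), 'tcp_pos': array([0.41 , 0.222, 0.26 ]), 'ft_force': array([-0.32 , -0.518, -1.55 ]), 'gripper_width': np.float64(0.022)}
```

View pics/w10.png

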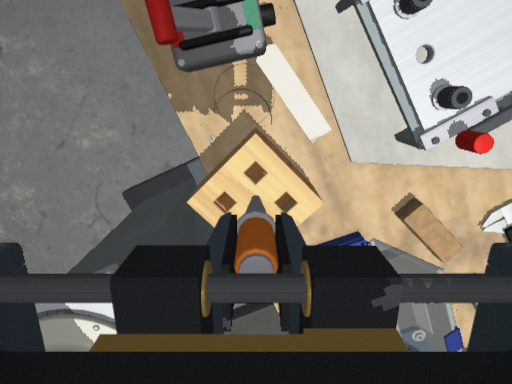

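The drift is held upright and the target hole is at (256,172). The rack hasn't moved, so I'll insert it.

Run:
```python
from h import *
cp=vision.camera_params("wrist"); h=px(cp,256,172,.072); print(h)
p=insert([.4104,.222],2.716,.19,.155,.104,stop=5)
if p is not None:
    jaws.release(); robot.movel([*p[:2],.28],max_speed=.2)
    im,cp=snap("wrist","w11.png")
    near={k:np.array([.405,.21]) for k in("rack_top","drift_grip")}; print(multi(list(near),n=2,near=near,rad=.05),lm("bolt_a_head","wrist",4),st())
```

```text
[0.4104 0.2221 0.072 ]
over hole {'gripper_width': np.float64(0.021), 'ft_force': array([ 0.447,  0.059, -1.564])}
0.151 -0.1 -0.5 -0.3
0.147 -0.3 -0.0 -0.7
0.143 0.1 -0.6 0.6
0.139 0.9 -1.2 -1.2
0.135 -0.5 -0.3 -0.2
0.131 -1.3 -0.2 -0.3
0.127 -0.7 -1.0 -0.8
0.123 0.0 -0.3 -0.8
0.119 0.5 0.4 -0.4
0.115 -0.3 -0.0 -0.6
0.111 -0.4 0.8 0.7
0.107 0.1 -0.2 -0.3
0.104 -3.7 -0.1 12.7
end target [0.41  0.222 0.104] {'time_s': np.float64(90.083), 'tcp_pos': array([0.411, 0.222, 0.105]), 'ft_force': array([0.529, 0.171, 9.501]), 'gripper_width': np.float64(0.022)}
{'rack_top': (array([0.396 , 0.1928, 0.0759]), array([0.0002, 0.0005, 0.0003]), 2), 'drift_grip': (array([0.41  , 0.2228, 0.096 ]), array([0.0008, 0.0003, 0.    ]), 2)} [(array([0.3807, 0.1621, 0.0924]), 0.87), (array([0.6079, 0.263 , 0.0667]), 0.46)] {'time_s': np.float64(92.65), 'tcp_pos': array([0.41 , 0.222, 0.28 ]), 'ft_force': array([ 0.593, -0.608, -0.582]), 'gripper_width': np.float64(0.091)}
```

View pics/w11.png

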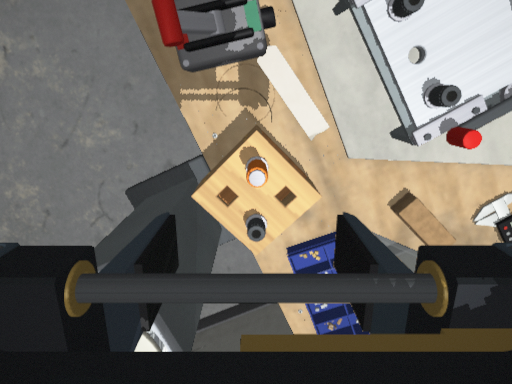

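The drift stands home in the rack (257,175). The last bolt at (256,228) goes into the middle hole.

Run:
```python
from h import *
pick([.3822,.1608],.36+2.356,.099)
p=insert([.610,.263],.885,.145,.122,.098)
if p is not None:
    jaws.release(); robot.movel([*p[:2],.27],max_speed=.2)
    go([.50,.26,.34],1.6)
    im,cp=snap("wrist"); sc,cs=snap("scene")
    near={k:np.array([.405,.21]) for k in("rack_top","drift_grip")}; print(multi(list(near),n=2,near=near,rad=.12),lm("bolt_a_head","wrist",4),lm("bolt_a_head","scene",4,cp=cs),lm("isolator_grip","wrist"),st())
    c=np.zeros((384,1024,3),np.uint8); c[:,:512]=im; c[:,512:]=cv2.resize(sc[125:293,160:384],(512,384)); cv2.imwrite("pics/w12.png",cv2.resize(c,(800,300),interpolation=cv2.INTER_AREA)[:,:,::-1])
```

```text
picked, width 0.0192 {'time_s': np.float64(96.775), 'tcp_pos': array([0.382, 0.161, 0.259]), 'ft_force': array([-0.239,  0.171, -0.817]), 'gripper_width': np.float64(0.019)}
over hole {'gripper_width': np.float64(0.019), 'ft_force': array([-0.28 ,  0.199, -1.08 ])}
stop down force [-0.7 -0.2 19.9]
0.118 0.4 0.9 0.3
0.114 -0.1 0.1 0.3
0.11 -0.3 0.1 0.4
0.106 -0.8 -0.8 0.2
0.102 -1.9 1.1 4.7
0.098 -6.5 -5.7 25.7
end target [0.6088 0.2622 0.098 ] {'time_s': np.float64(101.667), 'tcp_pos': array([0.61 , 0.263, 0.1  ]), 'ft_force': array([-1.693, -0.318, 18.03 ]), 'gripper_width': np.float64(0.019)}
{'rack_top': (array([0.3948, 0.1902, 0.0769]), array([0.0016, 0.0022, 0.0002]), 2), 'drift_grip': (array([0.4106, 0.2228, 0.0983]), array([0.0006, 0.0003, 0.0002]), 2)} [(array([0.6104, 0.2614, 0.0941]), 0.69)] [(array([0.6091, 0.264 , 0.0906]), 0.51)] [(array([0.3977, 0.3846, 0.1116]), 0.7)] {'time_s': np.float64(105.083), 'tcp_pos': array([0.5 , 0.26, 0.34]), 'ft_force': array([ 0.029,  0.639, -1.567]), 'gripper_width': np.float64(0.091)}
```

View pics/w12.png

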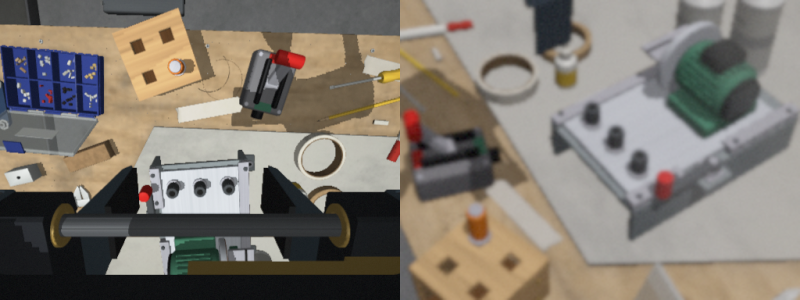

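All three bolts are down, the drift is in the rack and the isolator is still off. Now I'll push the isolator on.

Run:
```python
from h import *
jaws.close_gripper()
g=np.array([.398,.3845]); yaw=-.25; d=np.array([np.cos(yaw),np.sin(yaw)]); z=.118
a=g-.043*d; b=g+.027*d
go([*a,.24],yaw); robot.movel([*a,z],max_speed=.12)
print(robot.movel([*b,z],max_speed=.08,stop_force=20),st())
c=b-.03*d; robot.movel([*c,z],max_speed=.15); robot.movel([*c,.26],max_speed=.2)
go([.45,.42,.36],1.6); jaws.release()
im,cp=snap("wrist"); print(lm("isolator_grip","wrist",cp=cp)); sc,cs=snap("scene")
print(*[(n,lm(n,"scene",cp=cs)) for n in "isolator_grip cam_knob drift_grip rack_top bolt_a_head masking_tape glue_bottle screwdriver sanding_block".split()],sep="\n"); print(st())
c=np.zeros((384,1024,3),np.uint8); c[:,:512]=im; c[:,512:]=cv2.resize(sc[125:293,160:384],(512,384)); cv2.imwrite("pics/w13.png",cv2.resize(c,(800,300),interpolation=cv2.INTER_AREA)[:,:,::-1])
```

```text
False {'time_s': np.float64(110.617), 'tcp_pos': array([0.424, 0.378, 0.118]), 'ft_force': array([ 0.011, -0.423, -1.221]), 'gripper_width': np.float64(0.001)}
[(array([0.473 , 0.3694, 0.1075]), 0.95)]
('isolator_grip', [(array([0.4664, 0.3698, 0.1079]), 0.77)])
('cam_knob', [(array([0.6137, 0.1758, 0.0992]), 0.63), (array([0.6968, 0.1776, 0.0978]), 0.37)])
('drift_grip', [(array([0.4108, 0.2207, 0.095 ]), 0.6)])
('rack_top', [(array([0.3963, 0.1922, 0.0723]), 0.9)])
('bolt_a_head', [(array([0.6077, 0.2626, 0.0906]), 0.54)])
('masking_tape', [(array([0.5685, 0.4965, 0.0048]), 0.77)])
('glue_bottle', [(array([0.6443, 0.455 , 0.0036]), 0.67), (array([0.4676, 0.3666, 0.104 ]), 0.43), (array([0.6082, 0.2632, 0.0652]), 0.16)])
('screwdriver', [(array([0.4148, 0.5772, 0.0042]), 0.48)])
('sanding_block', [(array([ 0.5824,  0.0436, -0.0054]), 0.6)])
{'time_s': np.float64(115.508), 'tcp_pos': array([0.45, 0.42, 0.36]), 'ft_force': array([-0.308,  0.07 ,  0.183]), 'gripper_width': np.float64(0.091)}
```

The network readings put everything in its place and the robot is clear, so I'm handing in.

```bash
python3 -c "
from h import *
print(order.finish_job(), st())"
```

```text
the job is handed in; nothing more can be done
the job is handed in; nothing more can be done
```

The full sequence is done and handed in at about 116 s of the 208 s allowed; the system reports no verdict.

I did the steps in the order given:
1. Pushed the isolator to off.
2. Swung the cam lever out to about 1.39 rad.
3. Seated the drift in the middle hole, with the collar bottoming at about 29 N.
4. Locked the cam.
5. Put bolts in the left and right holes with the drift still in.
6. Stood the drift back in its rack hole and put the third bolt in the middle hole.
7. Pushed the isolator to on.

**Last checks:**
- **Isolator:** the grip reads (0.47, 0.37), on the green side.
- **Cam:** the knob reads (0.614, 0.176), the locked position within reading error.
- **Drift:** it stands about 23 mm above the rack top, within the 20 to 32 mm allowed.
- **Bolts:** each stopped on its collar at the same height, and all three looked upright and down in the last picture I could view.
- **Bystanders:** all four are within about 8 mm of their first readings.
- **Robot:** it was standing clear with the jaws empty.

**Disagreements or unviewed:**
- The plate and bed sit about 4–6 mm higher than the 60 mm I first took. The seating heights and the network readings agree on this.
- The final picture, after switching on, could not be viewed because the picture limit was reached. The end state therefore rests on the network readings.

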